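# Draw the loaded seasoning tray up against its buffers

### The arm

A 6-joint arm with a two-finger parallel gripper is mounted at the origin on a cart in front of the work surface, level with it; the furniture and walls round the work are solid. World frame = base frame: x ahead of the robot, y to its left, z up, the work surface at z = 0. Lengths are in m, angles in rad, forces in N, time in s.
With the tool pointing down it reaches from about 0.425 to 0.95 m from the base axis. Payload 3.5 kg.
Tool frame: the origin (TCP) lies between the finger pads; the fingertips stand 19 mm ahead of it and the grasp point (between the pads) is the TCP (ctrl.nose_length is the distance from the TCP to the fingertips, in m); z points along the fingers, y is the line along which they close (so a half turn about z gives the same grasp; the last joint's range is limited). The gripper opens to 85 mm and grips with 20 to 120 N. Pads are 22 mm wide; open, the fingers measure 114 mm over their backs; the gripper's body (76 mm by 85 mm) begins 54 mm behind the grasp point. The pads swing forward as they close: fully open they stand 13 mm farther back than shut.
Start: joints at [-1.476, 0.286, 1.577, -0, 1.279, -0.15], TCP at [0.164, -0.655, 0.25] pointing down, gripper open.
Joint ranges: [-2.77, 2.77], [-0.9, 2.22], [0.21, 2.48], [-1.53, 4.67], [0.24, 2.81], [-2.84, 2.84]. Speed limits (rad/s): [2.79, 2.79, 3.14, 3.14, 3.14, 3.14].

### API

Orientations are given as a unit quaternion [x, y, z, w].
In Python, from plant import ctrl gives the robot as it stands.
- The arm moves only by the tool apply_moves, never from a script. Its argument "series" is a list of rows, each a list of 6 numbers: the shift along the world's x, y, z scaled (see below), then the turn, a rotation vector about the world's x, y, z scaled (see below). A call has 1 to 20 rows; each row is the pose to reach, as a shift and turn from the pose commanded when the call began; what a row does not reach only later rows make up. The controller multiplies each number of a shift by 0.8 m and each number of a turn by 45 degrees. A row lasts 1/8 s, in which the tool goes at most 62.5 mm and 10.7 degrees, less where a joint would pass 70% of its speed; a pose out of reach is approached as far as the arm can. A call with a number of a shift or a turn outside -1 to 1 is refused whole. A call with a gripper value outside its range is refused whole. "jaw" is the opening, from 0 (shut) to 1 (fully open), set as the call begins (left out, the last holds). The fingers move at their own pace and stop on an object; "squeeze" is the grip in N (left out, the last holds). Time passes only in rows, so rows that repeat a pose let the fingers close. It gives the time, the measured TCP pose, the force, the opening and the grip force at its end, in the units of the state.
- ctrl.get_state(): the state, without advancing time (a new reading comes with each control period).
- ctrl.read_camera(name): name is "scene" or "top" or "wrist"; returns the picture (480x640x3 uint8, red, green, blue); there is no depth.
- ctrl.get_calibration(name): a dict with "fx", "fy", "cx", "cy" (pixels), "xyz" and "orientation" of the camera in the world; the wrist camera has in their place "hand_eye" (4x4, takes a point from camera to tool coordinates, whose origin is the TCP and whose axes are the flange's). Camera axes: x right, y up, looking along -z (the intrinsics and any distortion apply to the point x, -y, -z); pixel columns grow to the right and rows downward; lengths in m; the calibration is good to about 2 mm. A picture is of the moment at which its call begins: read the wrist's pose just before it. get_calibration takes no time and is no camera call.
- ctrl.sign_off(): hands the job in; it is judged then, once.
Trained networks look in the newest picture that a camera, given by its name, has taken for a name from the list of things; names that differ only in an ending like _2 or _b are one class to them, and where a whole thing is asked for, a point or a joint stands for the part that bears it (a point fixed in the world has none). Each returns a list of dicts, best first, with "p" (0 to 1); they miss things now and then, are a little off and sometimes report something else, mostly with a low value. They report only what shows in the picture. A call takes as long as a camera call. They do not tell look-alikes from the thing itself.
- ctrl.boxes_of(thing, camera): "xy" ([column, row] as shares, 0 to 1, of the picture: columns of its width, rows of its height, amid what is visible of it).
- ctrl.silhouettes(thing, camera): "pixels" (480x640 bool, what is visible of it) and "xy" ([column, row] as shares, 0 to 1, of the picture: columns of its width, rows of its height, amid what is visible of it).
The state is a dict: "time": time; "qpos": joint angles; "dq": joint speeds; "joint_efforts": joint torques, N m; "eef_pos": TCP position; "tcp_rot": TCP orientation; "contact_force": force on the tool from outside, world axes, zero at the start; "wrist_torque": the same for the moment, N m; "opening": opening from 0.0 (shut) to 1.0 (fully open); "finger_force": force on a finger pad.
Only numpy, scipy, OpenCV 4.12 (cv2) and the standard library are available. Lean on these libraries where they do the work, as an engineer would, in place of code of your own. Each camera call takes 0.05 s, during which the arm holds its last target. There are 200 camera calls.

### The job

Bring the steel seasoning tray within the cook's reach: hook your fingertips behind its far lip (the one away from the robot), touching the tray nowhere else, and drag it gently towards the robot, square and without jamming in between the two guide rails, until it comes up against the two rubber buffers of the stop. Nobody has measured how far the buffers are screwed out, so feel for them: pull the tray snugly against them with about 8 N more than it takes to slide it, for half a second, never a bang or more than 20 N, then let go and leave it there. Nothing in the tray may fall over, and the three jars and bottles beside it stay where they are.

Things in the scene. Friction and masses are not known exactly. Their poses are not given: they have to be found in the camera images.
- tray: Loose open steel tray, walls 160 (x) by 200 (y) mm outside, 60 high, 4 thick; a lip (z 55-60 mm) turned out 8 mm all round. Origin: centre of its underside, z up, +x away from the robot: outer edge of the far lip at x = +88 mm, table free 60 mm behind it. Slides on the table at about 3 to 9 N with its load. Starts just outside the bay, up to 8 mm off its middle line and 0.15 rad askew.
- bay: Fixed bay: two steel guide rails, 25 mm high, 206 mm apart (3 mm clearance each side of the tray's walls; its lip passes above). Origin: on the table midway between them, 100 mm out from the stop block's inner face; +x out of the bay, away from the robot. Rails run straight to x = -35 mm, flaring to 250 mm apart at x = +2 mm. Tray goes in along -x, axes parallel; its origin ends at bay x = -8 to +16 mm.
- stop: Fixed aluminium stop block, 22 x 226 x 50 mm, at the robot's end of the bay; origin and axes as the bay's (inner face at x = -100 mm). Carries two rubber buffers (16 mm across, z = 44 mm, y = -55 and +55 mm) that meet the tray's near wall. Their faces stand at x = -88 to -64 mm, different each time, not measured: felt as a rise of the pull over the tray's sliding friction. Firm: about 1 mm give at 20 N, so go slowly.
- pepper: Spice jar, 47 mm across, 98 mm tall, standing loose in the tray's near left part. Origin: centre of its underside, z up. Must stay standing in the tray.
- milk_tin: Tin, 75 mm across, 58 mm tall, standing loose in the tray's far left part. Origin: centre of its underside, z up. Must stay standing in the tray.
- dip_cup: Small white cup, 67 mm across, 33 mm tall, standing loose in the right half of the tray. Origin: centre of its underside, z up. Must stay standing in the tray.
- vinegar: Bystander: bottle, 62 mm across, 237 mm tall, standing on the table to the left of the tray. Origin: centre of its underside. Leave alone.
- sugar_jar: Bystander: large jar, 92 mm across, 171 mm tall, standing to the right of the bay. Origin: centre of its underside. Leave alone.
- chilli_jar: Bystander: jar, 70 mm across, 112 mm tall, standing behind the tray to the left. Origin: centre of its underside. Leave alone.
There are look-alikes about, which are no part of the job. Leave any pink look-alike of the dip_cup alone.

How it is judged:
By the outcome, as a careful person would: the job done as asked, in the order asked, and still so for the second after the job is handed in, with the robot touching nothing.
It also fails if it takes over 67 s, if anything falls off the work surface, if the arm or the gripper's body presses on something with over 40 N, if the wrist force passes 120 N, or if a joint passes its speed limit or range.

## Working session

There is one attempt and no reset: what is moved stays moved. The work goes in short steps, Python scripts to look and compute and a tool call to move; the robot and the scene stay as the last step left them, time stands still between calls to the robot, and variables do not carry over. Pictures are saved under pics/ and viewed, at most 10 in all, crops included, and the job is handed in when it is done.

Besides the shell and the picture viewer there is one more tool, called after "Request:" as name(argument=value, ...), one argument or row to a line, values as JSON. apply_moves: Moves the arm, as the interface text tells. Shifts and turns lie within -1 to 1; 1 stands for 0.8 m of shift or 45 degrees of turn. Its arguments: {"type":"object","properties":{"series":{"type":"array"},"jaw":{"type":"number"},"squeeze":{"type":"number"}},"required":["series"]}

```bash
ls; mkdir -p pics; cat > h.py <<'E'
import numpy as np, cv2
from scipy.spatial.transform import Rotation as R
from plant import ctrl
def cam(name):
    c=ctrl.get_calibration(name)
    if 'hand_eye' in c:
        s=ctrl.get_state(); T=np.eye(4); T[:3,:3]=R.from_quat(s['tcp_rot']).as_matrix(); T[:3,3]=s['eef_pos']
        T=T@np.array(c['hand_eye']); return c,T[:3,:3],T[:3,3]
    return c,R.from_quat(c['orientation']).as_matrix(),np.array(c['xyz'])
def world(C,u,v,z):
    c,Rm,t=C
    p=np.array([[[u,v]]],float)
    K=np.array([[c['fx'],0,c['cx']],[0,c['fy'],c['cy']],[0,0,1.]])
    d=c.get('distortion',c.get('dist'))
    n=cv2.undistortPoints(p,K,np.array(d,float) if d is not None else None)[0,0]
    r=Rm@np.array([n[0],-n[1],-1]); return t+r*(z-t[2])/r[2]
def pix(C,P):
    c,Rm,t=C; q=Rm.T@(np.array(P,float)-t); return c['cx']+c['fx']*q[0]/-q[2], c['cy']-c['fy']*q[1]/-q[2]
def save(n,im): cv2.imwrite('pics/'+n+'.png',cv2.cvtColor(im,cv2.COLOR_RGB2BGR))
E
python3 - <<'E'
from h import *
for n in ('top','scene'):
    C=cam(n); save(n,ctrl.read_camera(n)); print(n,C)
C=cam('top')
for t,z in [('tray',.06),('bay',.025),('stop',.05),('pepper',.1),('milk_tin',.06),('dip_cup',.035),('vinegar',.2),('sugar_jar',.17),('chilli_jar',.11)]:
    for d in ctrl.silhouettes(t,'top')[:3]:
        x,y=d['xy'][0]*640,d['xy'][1]*480
        print(t,round(d['p'],2),round(x),round(y),world(C,x,y,z).round(3),d['pixels'].sum())
print(ctrl.get_state())
E
```

```text
pics
top ({'fx': 468.86377874466785, 'fy': 468.86377874466785, 'cx': 324.27241455698527, 'cy': 249.1776778008474, 'xyz': array([0.39346307, 0.04589416, 1.13592699]), 'orientation': array([-0.07136943,  0.0619589 ,  0.71327928, -0.69447834])}, array([[-0.02521247,  0.98187008, -0.18787089],
       [-0.99955797, -0.02772185, -0.01074105],
       [-0.01575444,  0.18751704,  0.982135  ]]), array([0.39346307, 0.04589416, 1.13592699]))
scene ({'fx': 544.5810852384402, 'fy': 544.5810852384402, 'cx': 319.4231552155109, 'cy': 240.89684181883095, 'xyz': array([-0.17104954,  0.78006291,  0.74632709]), 'orientation': array([-0.18725049,  0.44596821,  0.79684289, -0.36206494])}, array([[-0.66769247,  0.41000222, -0.62135735],
       [-0.74403328, -0.34004267,  0.57513952],
       [ 0.02452047,  0.84632687,  0.53209922]]), array([-0.17104954,  0.78006291,  0.74632709]))
tray 0.97 337 272 [0.545 0.029 0.06 ] 4934
bay 0.57 362 343 [ 0.383 -0.023  0.025] 908
stop 0.98 317 359 [0.35 0.08 0.05] 1449
pepper 0.56 302 280 [0.524 0.108 0.1  ] 448
milk_tin 0.83 319 254 [0.588 0.07  0.06 ] 903
milk_tin 0.47 
[... 301 characters left out ...]
y([-1.47604136e+00,  2.86275756e-01,  1.57673905e+00,  6.35626981e-06,
        1.27860530e+00, -1.49998214e-01]), 'dq': array([-1.76500359e-04, -1.17926199e-03,  7.54681782e-04,  2.34264026e-03,
        9.85067499e-04, -1.75096721e-05]), 'joint_efforts': array([-1.02542926e-03, -4.05567455e+01, -2.92654628e+01, -1.66090890e-04,
        8.83907269e-04, -2.87256938e-06]), 'eef_pos': array([ 0.16359216, -0.65484396,  0.25031987]), 'tcp_rot': array([ 9.92521437e-01,  1.22070457e-01,  3.42139101e-06, -1.36384655e-05]), 'contact_force': array([ 0.46194004, -0.0911647 ,  0.24551253]), 'wrist_torque': array([ 0.03319183,  0.02464739, -0.00227103]), 'finger_force': 0.0, 'opening': 0.9999237002155759}
```

View pics/top.png

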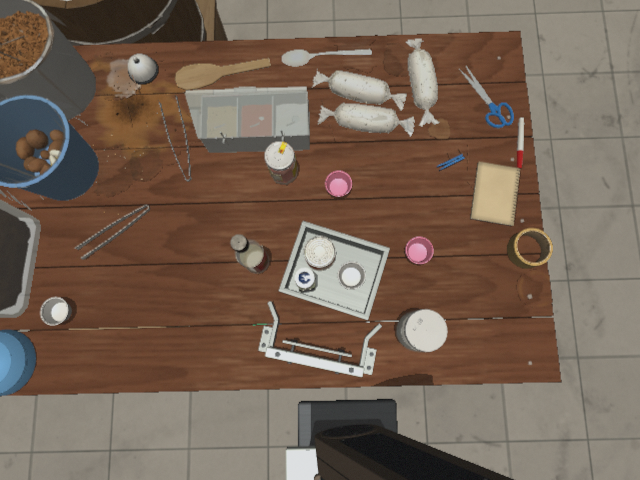

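View pics/scene.png

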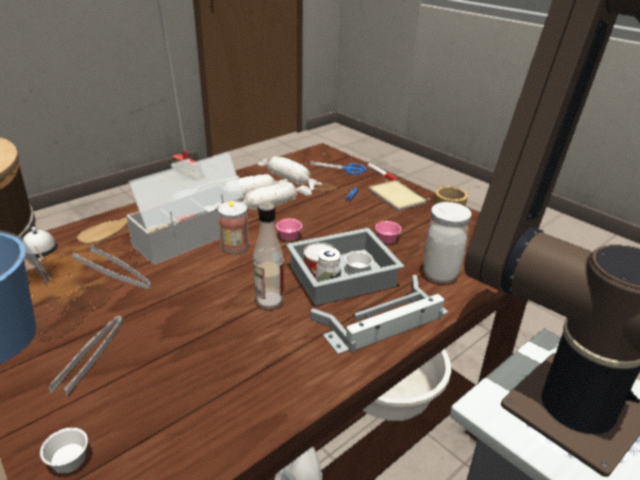

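```bash
python3 - <<'E'
from h import *
im=ctrl.read_camera('top'); C=cam('top')
save('crop',cv2.resize(im[200:390,240:450],None,fx=3.1,fy=3.1,interpolation=cv2.INTER_CUBIC))
for t,z in [('tray',.06),('stop',.05)]:
    m=ctrl.silhouettes(t,'top')[0]['pixels'].astype(np.uint8)
    c=max(cv2.findContours(m,cv2.RETR_EXTERNAL,cv2.CHAIN_APPROX_NONE)[0],key=len)[:,0]
    W=np.array([world(C,u,v,z)[:2] for u,v in c])
    r=cv2.minAreaRect(W.astype(np.float32)); print(t,r,cv2.boxPoints(r).round(4).tolist())
    a=cv2.approxPolyDP(c,5,True)[:,0]; print([(p.tolist(),world(C,*p,z)[:2].round(4).tolist()) for p in a])
E
```

```text
tray ((0.5511401295661926, 0.03556101769208908), (0.21596914529800415, 0.17736263573169708), 70.84322357177734) [[0.4318999946117401, -0.037300001829862595], [0.5995000004768372, -0.09549999982118607], [0.6703000068664551, 0.10849999636411667], [0.5027999877929688, 0.16670000553131104]]
[([303, 222], [0.6661, 0.1063]), ([280, 290], [0.5065, 0.1619]), ([366, 318], [0.4376, -0.033]), ([388, 249], [0.5955, -0.0909])]Traceback (most recent call last):
  File "<stdin>", line 5, in <module>
IndexError: list index out of range
```

View pics/crop.png

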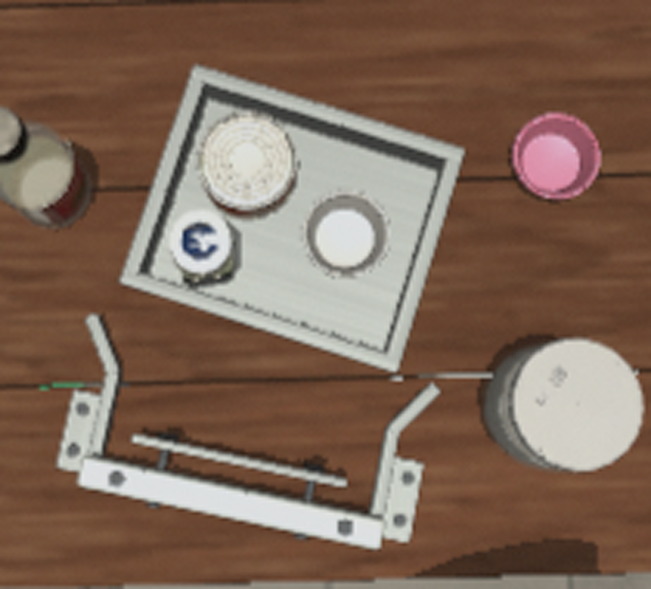

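The crop shows the steel tray, corners near (303,222), (388,249), (366,318), (280,290). It holds the milk tin (319,254), pepper (303,280) and white dip cup (351,275). Possible confusions: pink cups at (339,184) and (419,250), and a white cup at (57,311). All three are outside the tray, so I leave them alone. The stop runs (266,350)–(363,370), with studs and a bar in front of it.

```bash
python3 - <<'E'
from h import *
C=cam('top'); f=lambda u,v,z:world(C,240+(u+.5)/3.1-.5,200+(v+.5)/3.1-.5,z)[:2]
print(ctrl.nose_length, ctrl.get_calibration('wrist'))
P={'stopNL':f(84,458,.05),'stopNR':f(383,515,.05),'stopFR':f(378,548,.05),'stopFL':f(78,485,.05)}
for k,v in P.items(): print(k,v.round(4))
n=P['stopNL']-P['stopNR']; print('w',np.linalg.norm(n),'yaw',np.arctan2(-n[0],n[1]))
n2=P['stopFL']-P['stopFR']; print('w',np.linalg.norm(n2),'yaw',np.arctan2(-n2[0],n2[1]))
for z in(.025,.05): print('bar',z,[f(*q,z).round(4).tolist() for q in((133,435),(347,481),(133,441),(347,487))])
print('rails straight', [f(*q,.025).round(4).tolist() for q in((118,376),(104,455),(387,432),(373,512),(103,314),(432,384))])
for k in range(2):
  ctrl.read_camera('scene')
  for t in('stop','bay'):
    for d in ctrl.silhouettes(t,'scene')[:2]: print(t,d['p'],d['xy'],d['pixels'].sum())
E
```

```text
0.019 {'fx': 431.72502887423786, 'fy': 431.72502887423786, 'cx': 317.9819844009362, 'cy': 244.16352848669598, 'hand_eye': array([[ 9.63852437e-04,  9.55915413e-01,  2.93640586e-01,
         7.68533470e-02],
       [ 9.99999527e-01, -9.59801495e-04, -1.57890090e-04,
        -9.39633183e-04],
       [ 1.30907103e-04,  2.93640600e-01, -9.55915886e-01,
        -1.23028796e-01],
       [ 0.00000000e+00,  0.00000000e+00,  0.00000000e+00,
         1.00000000e+00]])}
stopNL [0.3778 0.1941]
stopNR [ 0.3319 -0.023 ]
stopFR [ 0.3088 -0.0185]
stopFL [0.3586 0.1986]
w 0.2219467618784968 yaw -0.20830573901400687
w 0.22266163327052105 yaw -0.2253963567830596
bar 0.025 [[0.3934, 0.1606], [0.3557, 0.0012], [0.389, 0.1607], [0.3514, 0.0013]]
bar 0.05 [[0.3934, 0.158], [0.3566, 0.0022], [0.3891, 0.1581], [0.3523, 0.0023]]
rails straight [[0.4376, 0.1716], [0.3792, 0.1825], [0.3908, -0.0301], [0.3328, -0.0173], [0.4847, 0.1828], [0.4255, -0.0654]]
stop 0.63 [0.612, 0.6623] 3085
bay 0.58 [0.5237, 0.679] 995
stop 0.66 [0.6117, 0.6673] 2973
bay 0.67 [0.5297, 0.6756] 1061
```

Request:
apply_moves(
  series=[
    [0.0, 0.0, 0.06, 0, 0, 0],
    [0.04, 0.06, 0.125, 0, 0, -0.1],
    [0.1, 0.16, 0.125, 0, 0, -0.2],
    [0.15, 0.24, 0.125, 0, 0, -0.3],
    [0.2, 0.32, 0.125, 0, 0, -0.4],
    [0.24, 0.39, 0.125, 0, 0, -0.5],
    [0.28, 0.46, 0.125, 0, 0, -0.6],
    [0.32, 0.53, 0.125, 0, 0, -0.7],
    [0.36, 0.6, 0.125, 0, 0, -0.74],
    [0.4, 0.66, 0.125, 0, 0, -0.74],
    [0.44, 0.73, 0.125, 0, 0, -0.74],
    [0.48, 0.8, 0.125, 0, 0, -0.74],
    [0.52, 0.85, 0.125, 0, 0, -0.74],
    [0.52, 0.85, 0.125, 0, 0, -0.74],
    [0.52, 0.85, 0.125, 0, 0, -0.74],
    [0.52, 0.85, 0.125, 0, 0, -0.74],
  ],
  jaw=1,
)

```text
time: 3.0
eef_pos: [0.5795, 0.0253, 0.3501]
tcp_rot: [0.986, -0.167, -0.0, 0.0]
contact_force: [-0.6, -0.4, -0.3]
opening: 0.999
finger_force: 0.0
```

```bash
python3 - <<'E'
from h import *
C=cam('wrist'); im=ctrl.read_camera('wrist'); save('w1',im)
s=ctrl.get_state(); print(s['qpos'].round(2),s['contact_force'])
for d in ctrl.silhouettes('tray','wrist')[:1]:
    m=d['pixels'].astype(np.uint8)
    c=max(cv2.findContours(m,cv2.RETR_EXTERNAL,cv2.CHAIN_APPROX_NONE)[0],key=len)[:,0]
    W=np.array([world(C,u,v,.06)[:2] for u,v in c])
    r=cv2.minAreaRect(W.astype(np.float32)); print(d['p'],r,cv2.boxPoints(r).round(4).tolist())
for t,z in [('stop',.05),('bay',.025),('pepper',.098),('milk_tin',.058),('dip_cup',.033)]:
    for d in ctrl.silhouettes(t,'wrist')[:2]:
        x,y=d['xy'][0]*640,d['xy'][1]*480; print(t,d['p'],x,y,world(C,x,y,z).round(3))
E
```

```text
[-0.13  0.02  1.7  -0.    1.43  1.78] [-0.42875507 -0.17333552  0.06241698]
0.8 ((0.5542327761650085, 0.038136161863803864), (0.216925710439682, 0.17697608470916748), 70.82833862304688) [[0.4350000023841858, -0.03530000150203705], [0.6021999716758728, -0.0934000015258789], [0.6733999848365784, 0.11150000244379044], [0.5062999725341797, 0.1695999950170517]]
stop 0.59 332.8 385.92 [0.364 0.084 0.05 ]
bay 0.87 412.096 341.712 [ 0.373 -0.017  0.025]
pepper 0.61 260.47999999999996 265.296 [0.541 0.097 0.098]
milk_tin 0.61 269.88800000000003 189.31199999999998 [0.599 0.07  0.058]
dip_cup 0.82 352.704 211.824 [0.545 0.001 0.033]
dip_cup 0.7 256.384 12.576 [0.752 0.027 0.033]
```

View pics/w1.png

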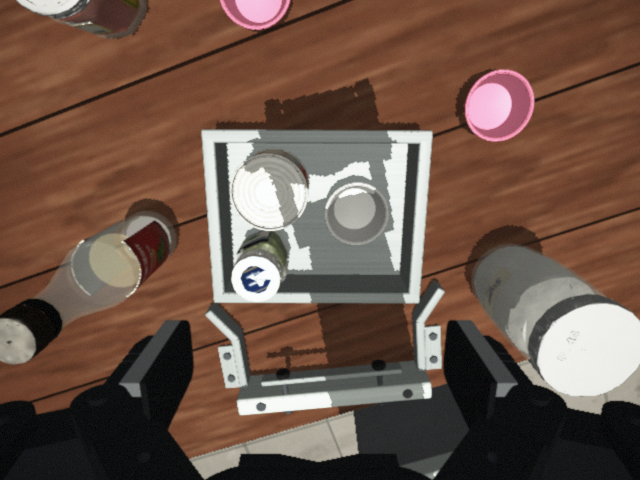

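```bash
python3 - <<'E'
from h import *
im=cv2.imread('pics/w1.png')
cv2.imwrite('pics/w1c.png',cv2.resize(im[270:425,200:455],None,fx=3.1,fy=3.1,interpolation=cv2.INTER_CUBIC))
E
```

```text
(no output)
```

View pics/w1c.png

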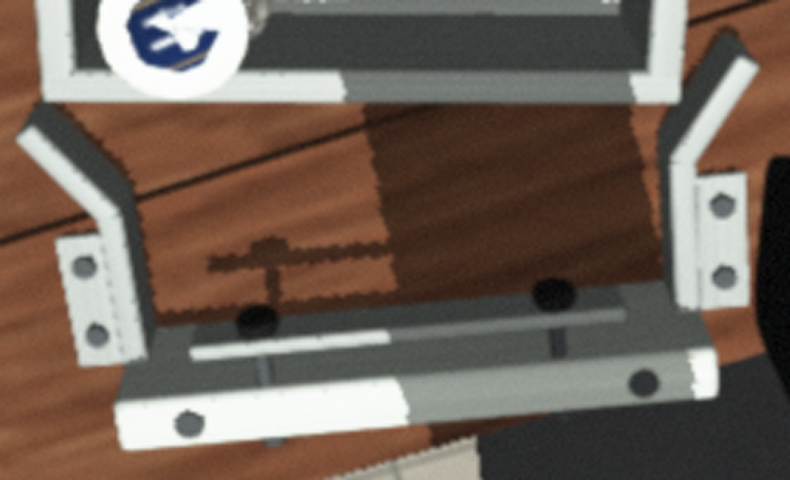

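The view shows dark buffer faces at about (283,373) and (379,364) in the wrist picture, carried on a bar in front of the stop. The rails are clear and the tray's near edge is just outside the flares.

```bash
python3 - <<'E'
from h import *
C=cam('wrist'); f=lambda u,v,z:world(C,200+(u+.5)/3.1-.5,270+(v+.5)/3.1-.5,z)[:2]
a,b=f(117,403,.05),f(714,348,.05); n=a-b; yaw=np.arctan2(-n[0],n[1]); print('stop',a,b,np.linalg.norm(n),yaw)
rl=[f(127,212,.025),f(148,350,.025)]; rr=[f(671,160,.025),f(675,300,.025)]
for y in (yaw,-.21):
    u=np.array([np.cos(y),np.sin(y)]); v=np.array([-u[1],u[0]]); o=(a+b)/2+.1*u
    B=lambda p:[round(float((p-o)@u),4),round(float((p-o)@v),4)]
    print(y,'o',o,'railL',[B(p) for p in rl],'railR',[B(p) for p in rr])
    print('bufs',B(f(258,318,.044)),B(f(553,291,.044)),'top edge',B(f(258,306,.052)),B(f(553,278,.052)),'tray',B(np.array([.5542,.0381])))
    print('flare',B(f(20,133,.025)),B(f(757,66,.025)))
E
```

```text
stop [0.38255956 0.19373319] [ 0.3321727  -0.02219032] 0.22172460720612505 -0.22925262352075354
-0.22925262352075354 o [0.45474978 0.06304646] railL [[-0.035, 0.1009], [-0.0954, 0.1024]] railR [[-0.0353, -0.1032], [-0.095, -0.1023]]
bufs [-0.0734, 0.0549] [-0.0737, -0.0543] top edge [-0.0633, 0.0529] [-0.0632, -0.0539] tray [0.1025, -0.0017]
flare [0.0015, 0.1349] [-0.0008, -0.1357]
-0.21 o [0.45516922 0.06492544] railL [[-0.0331, 0.0997], [-0.0934, 0.1023]] railR [[-0.0373, -0.1044], [-0.097, -0.1023]]
bufs [-0.0724, 0.0543] [-0.0747, -0.0548] top edge [-0.0622, 0.0522] [-0.0642, -0.0546] tray [0.1024, -0.0056]
flare [0.0041, 0.133] [-0.0035, -0.1376]
```

Request:
apply_moves(
  series=[
    [0.05, -0.015, 0, 0, 0, 0],
    [0.109, -0.033, 0, 0, 0, 0],
    [0.109, -0.033, -0.06, 0, 0, 0],
    [0.109, -0.033, -0.12, 0, 0, 0],
    [0.109, -0.033, -0.18, 0, 0, 0],
    [0.109, -0.033, -0.24, 0, 0, 0],
    [0.109, -0.033, -0.29, 0, 0, 0],
    [0.109, -0.033, -0.33, 0, 0, 0],
    [0.109, -0.033, -0.36, 0, 0, 0],
    [0.109, -0.033, -0.381, 0, 0, 0],
    [0.109, -0.033, -0.381, 0, 0, 0],
    [0.109, -0.033, -0.381, 0, 0, 0],
  ],
)

```text
time: 4.85
eef_pos: [0.6678, -0.0015, 0.0469]
tcp_rot: [0.986, -0.168, 0.001, -0.0]
contact_force: [1.1, 0.2, 0.1]
opening: 0.999
finger_force: 0.0
```

```bash
python3 - <<'E'
from h import *
C=cam('wrist'); im=ctrl.read_camera('wrist'); save('w2',im)
s=ctrl.get_state(); print(s['time'],s['eef_pos'],s['tcp_rot'],s['contact_force'],s['wrist_torque'])
E
```

```text
4.9 [ 0.66796109 -0.00151016  0.0472092 ] [ 9.85876758e-01 -1.67466273e-01  1.43688481e-03 -2.00585696e-05] [-0.25990242  0.95774026 -0.47724684] [ 0.0106416  -0.05074233 -0.07180745]
```

View pics/w2.png

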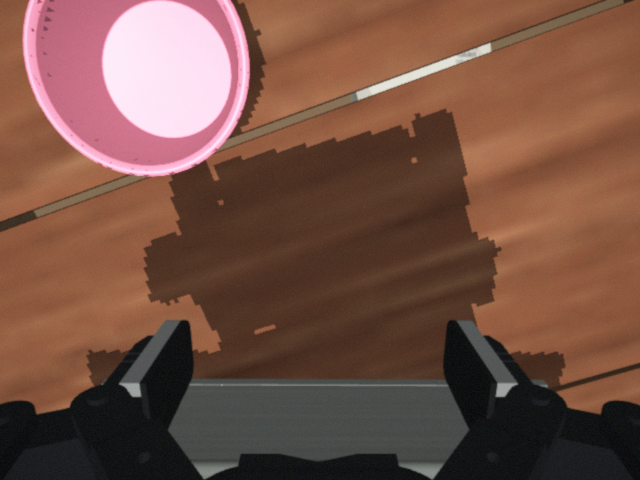

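Both fingers hang just behind the far wall and clear of the pink cup at (137,85). Now closing in gently.

Request:
apply_moves(
  series=[
    [-0.0024, 0.0008, 0, 0, 0, 0],
    [-0.0059, 0.002, 0, 0, 0, 0],
    [-0.0094, 0.0033, 0, 0, 0, 0],
    [-0.0118, 0.0041, 0, 0, 0, 0],
    [-0.0142, 0.0049, 0, 0, 0, 0],
    [-0.0154, 0.0053, 0, 0, 0, 0],
    [-0.0166, 0.0057, 0, 0, 0, 0],
    [-0.0178, 0.0061, 0, 0, 0, 0],
    [-0.0189, 0.0065, 0, 0, 0, 0],
    [-0.0201, 0.0069, 0, 0, 0, 0],
    [-0.0201, 0.0069, 0, 0, 0, 0],
  ],
)

```text
time: 6.28
eef_pos: [0.6507, 0.0043, 0.0455]
tcp_rot: [0.986, -0.167, 0.0, -0.0]
contact_force: [0.0, 0.0, 0.4]
opening: 0.999
finger_force: 0.0
```

```bash
cat > st.py <<'E'
from h import *
s=ctrl.get_state(); q=s['tcp_rot']; psi=2*np.arctan2(q[1],q[0]); y=-.2293
u=np.array([np.cos(y),np.sin(y)]); v=np.array([-u[1],u[0]]); d=s['eef_pos'][:2]-np.array([.45475,.06305])
f=s['contact_force'][:2]
print('t',s['time'],'bay x y mm',(d@u*1e3).round(2),(d@v*1e3).round(2),'z',s['eef_pos'][2].round(4),'psi',psi.round(4),'rel',(psi-y).round(4),'F',(f@u).round(2),(f@v).round(2),s['contact_force'][2].round(2),'M',s['wrist_torque'].round(3))
E
python3 st.py
```

```text
t 6.275 bay x y mm 204.16 -12.68 z 0.0455 psi -0.3364 rel -0.1071 F 0.05 0.02 0.38 M [-0.011  0.009  0.028]
```

Request:
apply_moves(
  series=[
    [-0.0006, 0.0002, 0, 0, 0, 0],
    [-0.0012, 0.0004, 0, 0, 0, 0],
    [-0.0018, 0.0006, 0, 0, 0, 0],
    [-0.0024, 0.0008, 0, 0, 0, 0],
    [-0.003, 0.001, 0, 0, 0, 0],
    [-0.0035, 0.0012, 0, 0, 0, 0],
    [-0.0041, 0.0014, 0, 0, 0, 0],
    [-0.0047, 0.0016, 0, 0, 0, 0],
    [-0.0053, 0.0018, 0, 0, 0, 0],
    [-0.0059, 0.002, 0, 0, 0, 0],
  ],
)

```text
time: 7.52
eef_pos: [0.6465, 0.0057, 0.0456]
tcp_rot: [0.986, -0.168, 0.001, 0.0]
contact_force: [2.3, -0.5, -1.5]
opening: 1.002
finger_force: 1.3
```

```bash
python3 st.py
```

```text
t 7.525 bay x y mm 199.8 -12.28 z 0.0456 psi -0.3368 rel -0.1075 F 2.33 0.02 -1.53 M [-0.211 -0.332 -0.073]
```

Request:
apply_moves(
  series=[
    [-0.0014, 0.0007, 0, 0, 0, 0.0034],
    [-0.0029, 0.0014, 0, 0, 0, 0.0068],
    [-0.0043, 0.0022, 0, 0, 0, 0.0102],
    [-0.0057, 0.0029, 0, 0, 0, 0.0136],
    [-0.0072, 0.0036, 0, 0, 0, 0.017],
    [-0.0086, 0.0043, 0, 0, 0, 0.0204],
    [-0.0101, 0.005, 0, 0, 0, 0.0238],
    [-0.0115, 0.0058, 0, 0, 0, 0.0272],
    [-0.0129, 0.0065, 0, 0, 0, 0.0306],
    [-0.0144, 0.0072, 0, 0, 0, 0.034],
  ],
)

```text
time: 8.78
eef_pos: [0.6357, 0.0114, 0.0458]
tcp_rot: [0.988, -0.154, 0.002, -0.0]
contact_force: [5.2, -1.1, -2.6]
opening: 1.002
finger_force: 2.6
```

```bash
python3 st.py
```

```text
t 8.775 bay x y mm 187.98 -9.16 z 0.0458 psi -0.3102 rel -0.0809 F 5.35 0.16 -2.56 M [-0.197 -0.785 -0.269]
```

Request:
apply_moves(
  series=[
    [-0.0014, 0.0007, 0, 0, 0, 0.0034],
    [-0.0029, 0.0014, 0, 0, 0, 0.0068],
    [-0.0043, 0.0022, 0, 0, 0, 0.0102],
    [-0.0057, 0.0029, 0, 0, 0, 0.0136],
    [-0.0072, 0.0036, 0, 0, 0, 0.017],
    [-0.0086, 0.0043, 0, 0, 0, 0.0204],
    [-0.0101, 0.005, 0, 0, 0, 0.0238],
    [-0.0115, 0.0058, 0, 0, 0, 0.0272],
    [-0.0129, 0.0065, 0, 0, 0, 0.0306],
    [-0.0144, 0.0072, 0, 0, 0, 0.034],
  ],
)

```text
time: 10.02
eef_pos: [0.6243, 0.0172, 0.0458]
tcp_rot: [0.99, -0.141, 0.002, -0.0]
contact_force: [5.8, -0.8, -3.5]
opening: 0.999
finger_force: 2.6
```

```bash
python3 st.py; python3 - <<'E'
from h import *
ctrl.read_camera('top'); C=cam('top')
m=ctrl.silhouettes('tray','top')[0]['pixels']; 
v,u=np.nonzero(m); print(len(u))
m=m.astype(np.uint8)
c=max(cv2.findContours(m,cv2.RETR_EXTERNAL,cv2.CHAIN_APPROX_NONE)[0],key=len)[:,0]
W=np.array([world(C,a,b,.06)[:2] for a,b in c]); r=cv2.minAreaRect(W.astype(np.float32)); print(r)
save('top2',ctrl.read_camera('top')[190:390,220:460])
E
```

```text
t 10.025 bay x y mm 175.51 -6.13 z 0.0458 psi -0.2835 rel -0.0542 F 5.79 0.52 -3.53 M [-0.223 -0.8   -0.18 ]
1517
((0.5537302494049072, 0.12489684671163559), (0.04268641769886017, 0.17490188777446747), 74.54718017578125)
```

Request:
apply_moves(
  series=[
    [-0.0014, 0.0007, 0, 0, 0, 0.0034],
    [-0.0029, 0.0014, 0, 0, 0, 0.0068],
    [-0.0043, 0.0022, 0, 0, 0, 0.0102],
    [-0.0057, 0.0029, 0, 0, 0, 0.0136],
    [-0.0072, 0.0036, 0, 0, 0, 0.017],
    [-0.0086, 0.0043, 0, 0, 0, 0.0204],
    [-0.0101, 0.005, 0, 0, 0, 0.0238],
    [-0.0115, 0.0058, 0, 0, 0, 0.0272],
    [-0.0129, 0.0065, 0, 0, 0, 0.0306],
    [-0.0144, 0.0072, 0, 0, 0, 0.034],
  ],
)

```text
time: 11.42
eef_pos: [0.6127, 0.023, 0.0458]
tcp_rot: [0.992, -0.128, 0.002, -0.0]
contact_force: [6.1, -1.2, -3.9]
opening: 0.998
finger_force: 2.6
```

```bash
python3 st.py
```

```text
t 11.425 bay x y mm 162.9 -3.14 z 0.0458 psi -0.2567 rel -0.0274 F 6.2 0.26 -3.89 M [-0.203 -0.738 -0.194]
```

Request:
apply_moves(
  series=[
    [-0.0014, 0.0007, 0, 0, 0, 0.0034],
    [-0.0029, 0.0014, 0, 0, 0, 0.0068],
    [-0.0043, 0.0022, 0, 0, 0, 0.0102],
    [-0.0057, 0.0029, 0, 0, 0, 0.0136],
    [-0.0072, 0.0036, 0, 0, 0, 0.017],
    [-0.0086, 0.0043, 0, 0, 0, 0.0204],
    [-0.0101, 0.005, 0, 0, 0, 0.0238],
    [-0.0115, 0.0058, 0, 0, 0, 0.0272],
    [-0.0129, 0.0065, 0, 0, 0, 0.0306],
    [-0.0144, 0.0072, 0, 0, 0, 0.034],
  ],
)

```text
time: 12.68
eef_pos: [0.6012, 0.0287, 0.0459]
tcp_rot: [0.993, -0.115, 0.002, -0.0]
contact_force: [5.3, -1.3, -3.6]
opening: 0.999
finger_force: 2.6
```

```bash
python3 st.py; python3 -c "
from h import *
save('w3',ctrl.read_camera('wrist'));save('sc3',ctrl.read_camera('scene'))"
```

```text
t 12.675 bay x y mm 150.44 -0.15 z 0.0459 psi -0.2299 rel -0.0006 F 5.49 -0.1 -3.65 M [-0.171 -0.711 -0.259]
```

View pics/sc3.png

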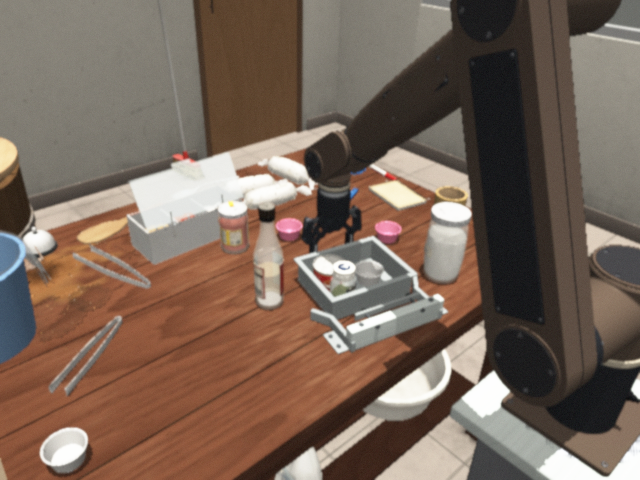

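The tray is entering the rails, and its contents are standing. Continuing straight.

Request:
apply_moves(
  series=[
    [-0.0012, 0.0003, 0, 0, 0, 0],
    [-0.0024, 0.0006, 0, 0, 0, 0],
    [-0.0037, 0.0009, 0, 0, 0, 0],
    [-0.0049, 0.0011, 0, 0, 0, 0],
    [-0.0061, 0.0014, 0, 0, 0, 0],
    [-0.0073, 0.0017, 0, 0, 0, 0],
    [-0.0085, 0.002, 0, 0, 0, 0],
    [-0.0097, 0.0023, 0, 0, 0, 0],
    [-0.011, 0.0026, 0, 0, 0, 0],
    [-0.0122, 0.0028, 0, 0, 0, 0],
  ],
)

```text
time: 14.02
eef_pos: [0.5914, 0.0308, 0.0459]
tcp_rot: [0.993, -0.114, 0.002, 0.0]
contact_force: [5.0, -1.7, -2.6]
opening: 0.996
finger_force: 2.7
```

```bash
python3 st.py; python3 - <<'E'
from h import *
im=ctrl.read_camera('scene'); C=cam('scene')
y=-.2293; u=np.array([np.cos(y),np.sin(y)]); v=np.array([-u[1],u[0]]); o=np.array([.45475,.06305])
d=ctrl.get_state()['eef_pos'][:2]-o; tx=d@u-.0973
big=cv2.resize(im[210:370,290:470],None,fx=4,fy=4,interpolation=cv2.INTER_CUBIC)
def L(pts,z,col):
    p=np.array([[(a-290)*4,(b-210)*4] for a,b in (pix(C,[*(o+px*u+py*v),z]) for px,py in pts)],np.int32); cv2.polylines(big,[p],True,col,1)
L([(tx+.088,.108),(tx+.088,-.108),(tx-.088,-.108),(tx-.088,.108)],.06,(255,0,0))
L([(-.1,.113),(-.1,-.113),(-.122,-.113),(-.122,.113)],.05,(0,255,0))
L([(-.035,.103),(-.1,.103)],.025,(0,255,255)); L([(-.035,-.103),(-.1,-.103)],.025,(0,255,255))
save('ov',big)
E
```

```text
t 14.025 bay x y mm 140.39 -0.36 z 0.0459 psi -0.2293 rel 0.0 F 5.28 -0.56 -2.62 M [-0.226 -0.837 -0.009]
```

View pics/ov.png

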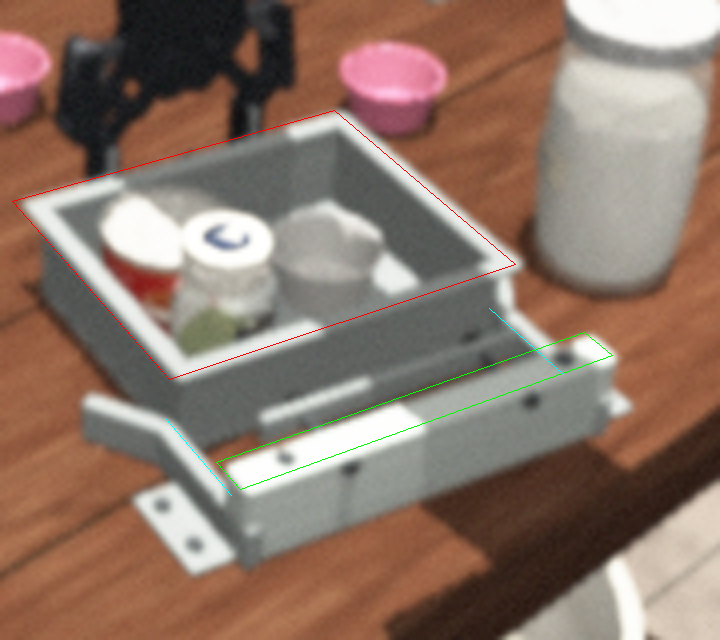

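The overlay fits both tray and stop to about 2 px, with the same offset, so the tray is square and centred.

Request:
apply_moves(
  series=[
    [-0.0012, 0.0003, 0, 0, 0, 0],
    [-0.0024, 0.0006, 0, 0, 0, 0],
    [-0.0037, 0.0009, 0, 0, 0, 0],
    [-0.0049, 0.0011, 0, 0, 0, 0],
    [-0.0061, 0.0014, 0, 0, 0, 0],
    [-0.0073, 0.0017, 0, 0, 0, 0],
    [-0.0085, 0.002, 0, 0, 0, 0],
    [-0.0097, 0.0023, 0, 0, 0, 0],
    [-0.011, 0.0026, 0, 0, 0, 0],
    [-0.0122, 0.0028, 0, 0, 0, 0],
  ],
)

```text
time: 15.32
eef_pos: [0.5816, 0.033, 0.0459]
tcp_rot: [0.993, -0.114, 0.002, 0.0]
contact_force: [5.8, -1.0, -3.3]
opening: 0.991
finger_force: 2.7
```

```bash
python3 st.py
```

```text
t 15.325 bay x y mm 130.38 -0.38 z 0.0459 psi -0.2292 rel 0.0001 F 5.84 0.37 -3.3 M [-0.257 -0.829 -0.02 ]
```

Request:
apply_moves(
  series=[
    [-0.0012, 0.0003, 0, 0, 0, 0],
    [-0.0024, 0.0006, 0, 0, 0, 0],
    [-0.0037, 0.0009, 0, 0, 0, 0],
    [-0.0049, 0.0011, 0, 0, 0, 0],
    [-0.0061, 0.0014, 0, 0, 0, 0],
    [-0.0073, 0.0017, 0, 0, 0, 0],
    [-0.0085, 0.002, 0, 0, 0, 0],
    [-0.0097, 0.0023, 0, 0, 0, 0],
  ],
)

```text
time: 16.32
eef_pos: [0.5739, 0.0348, 0.0459]
tcp_rot: [0.993, -0.114, 0.002, 0.0]
contact_force: [4.6, -0.7, -3.2]
opening: 1.001
finger_force: 2.7
```

```bash
python3 st.py
```

```text
t 16.325 bay x y mm 122.45 -0.4 z 0.0459 psi -0.2292 rel 0.0001 F 4.59 0.36 -3.21 M [-0.227 -0.762  0.015]
```

Request:
apply_moves(
  series=[
    [-0.0006, 0.0001, 0, 0, 0, 0],
    [-0.0012, 0.0003, 0, 0, 0, 0],
    [-0.0018, 0.0004, 0, 0, 0, 0],
    [-0.0024, 0.0006, 0, 0, 0, 0],
    [-0.003, 0.0007, 0, 0, 0, 0],
    [-0.0037, 0.0009, 0, 0, 0, 0],
    [-0.0043, 0.001, 0, 0, 0, 0],
    [-0.0049, 0.0011, 0, 0, 0, 0],
    [-0.0055, 0.0013, 0, 0, 0, 0],
    [-0.0061, 0.0014, 0, 0, 0, 0],
    [-0.0067, 0.0016, 0, 0, 0, 0],
    [-0.0073, 0.0017, 0, 0, 0, 0],
  ],
)

```text
time: 17.82
eef_pos: [0.5681, 0.0362, 0.046]
tcp_rot: [0.993, -0.114, 0.002, 0.0]
contact_force: [5.7, -1.7, -3.1]
opening: 0.999
finger_force: 2.6
```

```bash
python3 st.py
```

```text
t 17.825 bay x y mm 116.51 -0.38 z 0.046 psi -0.2292 rel 0.0001 F 5.92 -0.36 -3.12 M [-0.209 -0.771  0.001]
```

Request:
apply_moves(
  series=[
    [-0.0003, 0.0001, 0, 0, 0, 0],
    [-0.0006, 0.0001, 0, 0, 0, 0],
    [-0.0009, 0.0002, 0, 0, 0, 0],
    [-0.0012, 0.0003, 0, 0, 0, 0],
    [-0.0015, 0.0004, 0, 0, 0, 0],
    [-0.0018, 0.0004, 0, 0, 0, 0],
    [-0.0021, 0.0005, 0, 0, 0, 0],
    [-0.0024, 0.0006, 0, 0, 0, 0],
    [-0.0027, 0.0006, 0, 0, 0, 0],
    [-0.003, 0.0007, 0, 0, 0, 0],
  ],
)

```text
time: 19.08
eef_pos: [0.5657, 0.0368, 0.046]
tcp_rot: [0.993, -0.114, 0.002, 0.0]
contact_force: [5.6, -1.5, -3.4]
opening: 1.002
finger_force: 2.7
```

```bash
python3 st.py
```

```text
t 19.075 bay x y mm 114.03 -0.38 z 0.046 psi -0.2292 rel 0.0001 F 5.83 -0.13 -3.4 M [-0.236 -0.742 -0.031]
```

Still plain sliding at about 5.4 N. The arm's give is about 3.9 N/mm.

Request:
apply_moves(
  series=[
    [-0.0003, 0.0001, 0, 0, 0, 0],
    [-0.0006, 0.0001, 0, 0, 0, 0],
    [-0.0009, 0.0002, 0, 0, 0, 0],
    [-0.0012, 0.0003, 0, 0, 0, 0],
    [-0.0015, 0.0004, 0, 0, 0, 0],
    [-0.0018, 0.0004, 0, 0, 0, 0],
    [-0.0021, 0.0005, 0, 0, 0, 0],
    [-0.0024, 0.0006, 0, 0, 0, 0],
  ],
)

```text
time: 20.08
eef_pos: [0.5638, 0.0372, 0.046]
tcp_rot: [0.993, -0.114, 0.002, 0.0]
contact_force: [5.7, -1.1, -3.7]
opening: 0.999
finger_force: 2.7
```

```bash
python3 st.py
```

```text
t 20.075 bay x y mm 112.08 -0.37 z 0.046 psi -0.2292 rel 0.0001 F 5.78 0.27 -3.67 M [-0.236 -0.752 -0.003]
```

Request:
apply_moves(
  series=[
    [-0.0003, 0.0001, 0, 0, 0, 0],
    [-0.0006, 0.0001, 0, 0, 0, 0],
    [-0.0009, 0.0002, 0, 0, 0, 0],
    [-0.0012, 0.0003, 0, 0, 0, 0],
    [-0.0015, 0.0004, 0, 0, 0, 0],
    [-0.0018, 0.0004, 0, 0, 0, 0],
    [-0.0021, 0.0005, 0, 0, 0, 0],
    [-0.0024, 0.0006, 0, 0, 0, 0],
  ],
)

```text
time: 21.08
eef_pos: [0.5619, 0.0377, 0.046]
tcp_rot: [0.993, -0.114, 0.002, 0.0]
contact_force: [5.2, -1.1, -3.8]
opening: 0.995
finger_force: 2.7
```

```bash
python3 st.py
```

```text
t 21.075 bay x y mm 110.09 -0.32 z 0.046 psi -0.2291 rel 0.0002 F 5.34 0.08 -3.81 M [-0.271 -0.802 -0.035]
```

Request:
apply_moves(
  series=[
    [-0.0003, 0.0001, 0, 0, 0, 0],
    [-0.0006, 0.0001, 0, 0, 0, 0],
    [-0.0009, 0.0002, 0, 0, 0, 0],
    [-0.0012, 0.0003, 0, 0, 0, 0],
    [-0.0015, 0.0004, 0, 0, 0, 0],
    [-0.0018, 0.0004, 0, 0, 0, 0],
    [-0.0021, 0.0005, 0, 0, 0, 0],
    [-0.0024, 0.0006, 0, 0, 0, 0],
  ],
)

```text
time: 22.08
eef_pos: [0.56, 0.0382, 0.046]
tcp_rot: [0.993, -0.114, 0.002, 0.0]
contact_force: [5.5, -1.4, -4.3]
opening: 1.003
finger_force: 2.7
```

```bash
python3 st.py
```

```text
t 22.075 bay x y mm 108.13 -0.32 z 0.046 psi -0.2292 rel 0.0001 F 5.72 -0.14 -4.28 M [-0.251 -0.8    0.004]
```

Request:
apply_moves(
  series=[
    [-0.0003, 0.0001, 0, 0, 0, 0],
    [-0.0006, 0.0001, 0, 0, 0, 0],
    [-0.0009, 0.0002, 0, 0, 0, 0],
    [-0.0012, 0.0003, 0, 0, 0, 0],
    [-0.0015, 0.0004, 0, 0, 0, 0],
    [-0.0018, 0.0004, 0, 0, 0, 0],
    [-0.0021, 0.0005, 0, 0, 0, 0],
    [-0.0024, 0.0006, 0, 0, 0, 0],
  ],
)

```text
time: 23.08
eef_pos: [0.558, 0.0386, 0.046]
tcp_rot: [0.993, -0.114, 0.002, 0.0]
contact_force: [5.4, -1.6, -3.6]
opening: 1.003
finger_force: 2.7
```

```bash
python3 st.py
```

```text
t 23.075 bay x y mm 106.13 -0.29 z 0.046 psi -0.2291 rel 0.0002 F 5.61 -0.33 -3.59 M [-0.214 -0.786  0.005]
```

Request:
apply_moves(
  series=[
    [-0.0003, 0.0001, 0, 0, 0, 0],
    [-0.0006, 0.0001, 0, 0, 0, 0],
    [-0.0009, 0.0002, 0, 0, 0, 0],
    [-0.0012, 0.0003, 0, 0, 0, 0],
    [-0.0015, 0.0004, 0, 0, 0, 0],
    [-0.0018, 0.0004, 0, 0, 0, 0],
    [-0.0021, 0.0005, 0, 0, 0, 0],
    [-0.0024, 0.0006, 0, 0, 0, 0],
  ],
)

```text
time: 24.08
eef_pos: [0.5566, 0.039, 0.0461]
tcp_rot: [0.993, -0.114, 0.003, 0.0]
contact_force: [6.7, -1.9, -3.8]
opening: 1.002
finger_force: 3.5
```

```bash
python3 st.py
```

```text
t 24.075 bay x y mm 104.69 -0.25 z 0.0461 psi -0.2291 rel 0.0002 F 6.99 -0.28 -3.83 M [-0.271 -0.991  0.054]
```

Contact: the tool lags, and the force is rising. Loading up slowly.

Request:
apply_moves(
  series=[
    [-0.0003, 0.0001, 0, 0, 0, 0],
    [-0.0006, 0.0001, 0, 0, 0, 0],
    [-0.0009, 0.0002, 0, 0, 0, 0],
    [-0.0012, 0.0003, 0, 0, 0, 0],
    [-0.0015, 0.0004, 0, 0, 0, 0],
    [-0.0015, 0.0004, 0, 0, 0, 0],
  ],
)

```text
time: 24.82
eef_pos: [0.5566, 0.039, 0.0465]
tcp_rot: [0.993, -0.114, 0.004, 0.0]
contact_force: [8.9, -2.4, -5.5]
opening: 0.997
finger_force: 4.6
```

```bash
python3 st.py
```

```text
t 24.825 bay x y mm 104.66 -0.27 z 0.0465 psi -0.2291 rel 0.0002 F 9.25 -0.3 -5.54 M [-0.41  -1.302 -0.008]
```

Fz has grown because the compliant arm drifts up while loaded. I'll lower the command slightly while adding pull.

Request:
apply_moves(
  series=[
    [-0.0003, 0.0001, -0.0003, 0, 0, 0],
    [-0.0006, 0.0001, -0.0006, 0, 0, 0],
    [-0.0009, 0.0002, -0.0009, 0, 0, 0],
    [-0.0012, 0.0003, -0.0012, 0, 0, 0],
    [-0.0015, 0.0004, -0.0012, 0, 0, 0],
    [-0.0015, 0.0004, -0.0012, 0, 0, 0],
  ],
)

```text
time: 25.58
eef_pos: [0.5566, 0.039, 0.0464]
tcp_rot: [0.993, -0.114, 0.006, 0.0]
contact_force: [10.2, -3.1, -4.7]
opening: 1.002
finger_force: 5.2
```

```bash
python3 st.py
```

```text
t 25.575 bay x y mm 104.66 -0.25 z 0.0464 psi -0.2292 rel 0.0001 F 10.68 -0.7 -4.73 M [-0.482 -1.474 -0.004]
```

Request:
apply_moves(
  series=[
    [-0.0004, 0.0001, -0.0004, 0, 0, 0],
    [-0.0008, 0.0002, -0.0008, 0, 0, 0],
    [-0.0012, 0.0003, -0.0012, 0, 0, 0],
    [-0.0016, 0.0004, -0.0012, 0, 0, 0],
    [-0.002, 0.0005, -0.0012, 0, 0, 0],
    [-0.0022, 0.0005, -0.0012, 0, 0, 0],
    [-0.0022, 0.0005, -0.0012, 0, 0, 0],
  ],
)

```text
time: 26.45
eef_pos: [0.5566, 0.039, 0.0463]
tcp_rot: [0.993, -0.114, 0.008, 0.001]
contact_force: [13.2, -2.9, -5.5]
opening: 0.999
finger_force: 6.8
```

```bash
python3 st.py
```

```text
t 26.45 bay x y mm 104.68 -0.22 z 0.0463 psi -0.2291 rel 0.0002 F 13.48 0.13 -5.54 M [-0.668 -1.905 -0.007]
```

13.5 N is about 8 N over sliding. Holding there.

Request:
apply_moves(
  series=[
    [-0.0001, 0, 0, 0, 0, 0],
    [-0.0001, 0, 0, 0, 0, 0],
    [-0.0001, 0, 0, 0, 0, 0],
    [-0.0001, 0, 0, 0, 0, 0],
    [-0.0001, 0, 0, 0, 0, 0],
    [-0.0001, 0, 0, 0, 0, 0],
  ],
)

```text
time: 27.2
eef_pos: [0.5566, 0.039, 0.0463]
tcp_rot: [0.993, -0.114, 0.008, 0.001]
contact_force: [13.3, -4.0, -5.2]
opening: 0.999
finger_force: 6.9
```

```bash
python3 st.py
```

```text
t 27.2 bay x y mm 104.67 -0.23 z 0.0463 psi -0.2291 rel 0.0002 F 13.84 -0.87 -5.16 M [-0.657 -1.925  0.009]
```

Request:
apply_moves(
  series=[
    [0.0012, -0.0003, 0, 0, 0, 0],
    [0.0024, -0.0006, 0, 0, 0, 0],
    [0.0037, -0.0009, 0, 0, 0, 0],
    [0.0049, -0.0011, 0, 0, 0, 0],
    [0.0061, -0.0014, 0, 0, 0, 0],
    [0.0073, -0.0017, 0, 0, 0, 0],
    [0.0085, -0.002, 0, 0, 0, 0],
    [0.011, -0.0026, 0, 0, 0, 0],
    [0.0134, -0.0031, 0, 0, 0, 0],
    [0.017, -0.004, 0, 0, 0, 0],
    [0.022, -0.005, 0, 0, 0, 0],
    [0.03, -0.007, 0, 0, 0, 0],
    [0.04, -0.0095, 0, 0, 0, 0],
    [0.045, -0.0105, 0, 0, 0, 0],
    [0.045, -0.0105, 0, 0, 0, 0],
  ],
)

```text
time: 29.08
eef_pos: [0.587, 0.032, 0.0436]
tcp_rot: [0.993, -0.115, 0.0, -0.0]
contact_force: [0.4, 1.0, -0.4]
opening: 1.0
finger_force: 0.0
```

```bash
python3 st.py
```

```text
t 29.075 bay x y mm 135.81 -0.14 z 0.0436 psi -0.2298 rel -0.0005 F 0.19 1.04 -0.37 M [ 0.034 -0.016 -0.047]
```

Request:
apply_moves(
  series=[
    [0, 0, 0.03, 0, 0, 0],
    [0, 0, 0.08, 0, 0, 0],
    [0, 0, 0.14, 0, 0, 0],
    [0, 0, 0.2, 0, 0, 0],
    [0, 0, 0.26, 0, 0, 0],
    [0, 0, 0.32, 0, 0, 0],
    [0, 0, 0.36, 0, 0, 0],
    [0, 0, 0.36, 0, 0, 0],
    [0, 0, 0.36, 0, 0, 0],
  ],
)

```text
time: 30.2
eef_pos: [0.5859, 0.0323, 0.33]
tcp_rot: [0.993, -0.115, -0.001, -0.0]
contact_force: [-0.9, 0.3, -0.7]
opening: 1.001
finger_force: 0.0
```

```bash
python3 st.py; python3 - <<'E'
from h import *
C=cam('wrist'); save('w9',ctrl.read_camera('wrist'))
d=ctrl.silhouettes('tray','wrist')[0]; m=d['pixels'].astype(np.uint8)
c=max(cv2.findContours(m,cv2.RETR_EXTERNAL,cv2.CHAIN_APPROX_NONE)[0],key=len)[:,0]
print(cv2.minAreaRect(np.array([world(C,u,v,.06)[:2] for u,v in c],np.float32)))
E
```

```text
t 30.2 bay x y mm 134.72 -0.17 z 0.33 psi -0.2296 rel -0.0003 F -0.93 0.14 -0.67 M [ 0.013 -0.     0.024]
((0.46600598096847534, 0.059735603630542755), (0.215748593211174, 0.18504935503005981), 77.09516143798828)
```

View pics/w9.png

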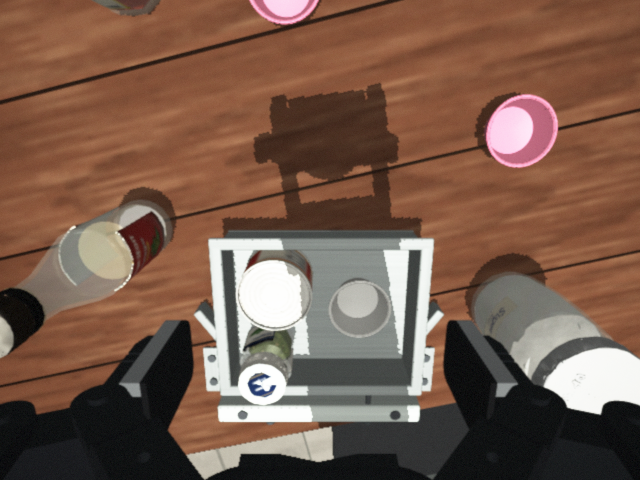

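The final view shows the tray square between the rails against the stop (edges at about column 210–433, row 238–397). Tin, pepper and dip cup are standing, the neighbours are untouched, and the gripper is clear.

```bash
python3 -c "
from plant import ctrl
print(ctrl.sign_off())"
```

```text
the job is handed in; nothing more can be done
None
```

The tray sits square between the rails against both buffers: I pulled it there at about 13.5 N (roughly 8 N over sliding) for 0.75 s, then released it, with everything in it still standing; I handed the job in just after 30 s of robot time.

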